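# Fold the splash guard away

## Task

Fold up the three-leaf splash guard on the lab bench so that the bottle rack behind it can be reached. While the middle leaf is still standing open, fold the outer leaf flat onto the middle leaf; then swing the folded pair round until it lies flat against the fixed leaf, with the outer leaf sandwiched between. Let go, and do not disturb the white jar standing in front of the guard or the bottle rack behind it.

Things in the scene. Friction and masses are not known exactly. Their poses are not given: they have to be found in the camera images.
- guard: Low splash guard: three upright grey leaves in a row, each 12 mm thick, from 4 to 120 mm above the bench. This is the fixed leaf, 160 mm long, on a dark foot plate at its back (+x). Origin on the bench; z up, y along this leaf in its mid-plane; the leaf spans y = 12 to 172 mm. The leaves fold to the front (-x, robot's side).
- mid_hinge (a point): Bench-level foot of the middle leaf's vertical hinge pin, at (-15, 0) mm in the guard's frame. The middle leaf spans 12 to 158 mm from it, measured along the leaf.
- leaf_mid (a joint): Angle of the middle leaf, rad. 0: in line with the fixed leaf, pointing to the guard's -y. Grows as it swings to the front, clockwise seen from above. pi (hard stop): parallel to the fixed leaf, 30 mm in front of it (mid-planes), with room for the outer leaf between. Stiff: 0.3 Nm friction, stays where left.
- mid_pull (a point): Top centre of the round steel upright pull (a bright post) on the middle leaf's top edge: 16 mm diameter, 42 mm tall, from 120 to 162 mm above the bench. With both leaf angles 0 it is at (0, -140) mm in the guard's frame, and it moves with the middle leaf.
- outer_hinge (a point): Bench-level foot of the outer leaf's hinge pin, carried by the middle leaf. With both leaf angles 0 it is at (-7.5, -165) mm in the guard's frame. The outer leaf spans 7 to 135 mm from it, measured along the leaf.
- leaf_outer (a joint): Angle of the outer leaf relative to the middle leaf, rad. 0: in line with it, prolonging it. Grows as it swings to the front, clockwise seen from above. pi (hard stop): flat along the middle leaf's front face, mid-planes 15 mm apart. 0.08 Nm friction, stays where left.
- outer_pull (a point): Top centre of the same kind of pull (16 mm diameter, 120 to 162 mm above the bench) on the outer leaf's top edge, near its free end. With both leaf angles 0 it is at (0, -275) mm in the guard's frame, and it moves with the outer leaf.
- bottle: White jar, 54 mm diameter, 90 mm tall, loose, standing in front of the guard: clear of the folded pair's swing, but in the way of the two leaves if swung round unfolded. Origin: centre of its underside.
- rack: Black rack with two rows of small white-capped bottles, 66 x 194 mm, 82 mm tall, loose, standing behind the guard's moving leaves. Origin: centre of its underside; its long side is its y.

How it is judged:
On the way, in this order (a step that is already met when the one before it is completed fails the run):
1. the outer leaf lies folded on the middle leaf (within 0.14 rad of its stop) while the middle leaf is still less than half folded (value of joint leaf_outer above 3 rad and value of joint leaf_mid below 1.57 rad), for 0.2 s.
2. the folded pair lies against the fixed leaf (both hinges within 0.14 rad of their stops) (value of joint each of leaf_mid, leaf_outer above 3 rad), for 0.2 s.
At the end, for the whole second after the job is handed in: Both leaf angles are above 3.0 rad (within 0.14 rad of fully folded) and at rest; the white jar stands upright (within 0.2 rad), and jar and bottle rack are within 25 mm of where they stood at the start (all of step 2 and velocity of joint leaf_mid between -0.05 and 0.05 rad/s and velocity of joint leaf_outer between -0.05 and 0.05 rad/s and distance of each of bottle, rack from where it was at the start of the episode below 0.025 m and angle between bottle's own z axis and vertical below 0.2 rad); the robot touches nothing.
It fails at once if the white jar is shifted by more than 25 mm or tipped over (distance of bottle from where it was at the start of the episode above 0.025 m or angle between bottle's own z axis and vertical above 0.5 rad).
It fails at once if the bottle rack is shifted by more than 25 mm (distance of rack from where it was at the start of the episode above 0.025 m).
It also fails if it takes over 64 s, if anything falls off the work surface, if the arm or the gripper's body presses on something with over 40 N, if the wrist force passes 120 N, or if a joint passes its speed limit or range.

## Robot

A 6-joint arm with a two-finger parallel gripper is mounted at the origin on the work surface. World frame = base frame: x ahead of the robot, y to its left, z up, the work surface at z = 0. Lengths are in m, angles in rad, forces in N, time in s.
With the tool pointing down it reaches from about 0.35 to 0.975 m from the base axis. Payload 4.9 kg.
Tool frame: the origin (TCP) lies midway between the tips of the shut fingers; the grasp point (between the pads) lies 19 mm behind it; z points along the fingers, y is the line along which they close (so a half turn about z gives the same grasp; the last joint's range is limited). The gripper opens to 85 mm and grips with 20 to 120 N. Pads are 22 mm wide; open, the fingers measure 114 mm over their backs; the gripper's body (76 mm by 85 mm) begins 54 mm behind the grasp point. The pads swing forward as they close: fully open they stand 13 mm farther back than shut.
Start: joints at [-1.363, 0.053, 1.613, -0, 1.476, -0.119], TCP at [0.201, -0.592, 0.231] pointing down, gripper open.
Joint ranges: [-3.01, 3.01], [-1.01, 2.22], [0.06, 2.58], [-1.02, 4.17], [0.09, 2.62], [-3.14, 3.14]. Speed limits (rad/s): [2.57, 2.57, 3.14, 3.14, 3.14, 3.14].

## Interface

Orientations are given as a unit quaternion [w, x, y, z].
In Python, from plant import manip gives the robot as it stands.
- The arm moves only by the shell command python3 shift.py 'ROWS'. ROWS is a JSON list of rows, 1 to 5 of them, each of 7 numbers: the opening from 0.0 (shut) to 1.0 (fully open), then dx, dy, dz in m, then a rotation vector rx, ry, rz in rad; each row shifts and turns the commanded pose from where the row before left it, along the tool's axes as they then stand; what a row does not reach is not made up. A row lasts 1/8 s, in which the tool goes at most 0.0625 m and 0.188 rad, less where a joint would pass 70% of its speed; a pose out of reach is approached as far as the arm can. The fingers move at their own pace and stop on an object; the grip force is fixed at half the most. Time passes only in rows, so rows that do not move let the fingers close. It prints the time, the measured TCP pose, the force, the opening and the grip force at its end.
- manip.state(): the state, without advancing time (a new reading comes with each control period).
- manip.grab_frame(name): name is "scene" or "top"; returns the picture (400x640x3 uint8, red, green, blue); there is no depth.
- manip.camera_params(name): a dict with "intrinsics" (3x3 intrinsics, pixels), "k1" (the pictures are not rectified: a ray, as slopes to the right and down, at radius r is drawn at 1 + k1 r^2 times it, then the intrinsics apply), "xyz" and "orientation" of the camera in the world. Camera axes: x right, y down, z forward; pixel columns grow to the right and rows downward; lengths in m; the calibration is good to about 2 mm. A picture is of the moment at which its call begins. camera_params takes no time and is no camera call.
- manip.job_done(): hands the job in; it is judged then, once.
The state is a dict: "time": time; "joint_pos": joint angles; "joint_vel": joint speeds; "joint_efforts": joint torques, N m; "tool_pos": TCP position; "tool_rot": TCP orientation; "contact_force": force on the tool from outside, world axes, zero at the start; "ft_torque": the same for the moment, N m; "gripper_width": opening from 0.0 (shut) to 1.0 (fully open); "grasp_force": force on a finger pad.
Only numpy, scipy, OpenCV 4.12 (cv2) and the standard library are available. Lean on these libraries where they do the work, as an engineer would, in place of code of your own. Each camera call takes 0.05 s, during which the arm holds its last target. There are 200 camera calls.

## Working session

There is one attempt and no reset: what is moved stays moved. The work goes in short steps, Python scripts to look and compute and a shell command to move; the robot and the scene stay as the last step left them, time stands still between calls to the robot, and variables do not carry over. Pictures are saved under pics/ and viewed, at most 10 in all, crops included, and the job is handed in when it is done.

```bash
ls; mkdir -p pics
python3 - <<'E'
from plant import manip
import cv2,numpy as np
for n in("scene","top"):
    cv2.imwrite(f"pics/{n}0.png",manip.grab_frame(n)[:,:,::-1])
    p=manip.camera_params(n);print(n,p)
s=manip.state();print(s)
E
```

```text
pics
plant.py
shift.py
scene {'intrinsics': array([[499.02945983,   0.        , 322.05086955],
       [  0.        , 499.02945983, 197.79466098],
       [  0.        ,   0.        ,   1.        ]]), 'k1': -0.06066736840242457, 'xyz': array([1.08549908, 0.05231952, 0.90404902]), 'orientation': array([-0.18276222,  0.63642475,  0.71740199, -0.2165546 ])}
top {'intrinsics': array([[389.53741139,   0.        , 315.6221046 ],
       [  0.        , 389.53741139, 201.57992215],
       [  0.        ,   0.        ,   1.        ]]), 'k1': -0.08210603738822746, 'xyz': array([ 0.44150111, -0.02406961,  1.03611505]), 'orientation': array([ 0.0542727 , -0.69532375,  0.71568323, -0.03710635])}
{'time': 0.1, 'joint_pos': array([-1.36299327e+00,  5.32960838e-02,  1.61415947e+00,  7.29414396e-06,
        1.47600626e+00, -1.18979851e-01]), 'joint_vel': array([-9.86661839e-05, -7.18022372e-04, -3.02210774e-03, -1.64957798e-03,
       -1.17406488e-03, -2.03961101e-03]), 'joint_efforts': array([ 1.27515568e-04, -3.94899738e+01, -3.71363139e+01, -1.80286415e-04,
        3.88847271e-03, -1.30332660e-05]), 'tool_pos': array([ 0.20052028, -0.59136221,  0.23018105]), 'tool_rot': array([-9.33819653e-04,  9.86680912e-01,  1.62665004e-01, -3.78657564e-05]), 'contact_force': array([ 0.07035396, -0.09996789, -0.82316016]), 'ft_torque': array([0.0296996 , 0.03709768, 0.04362539]), 'grasp_force': 0.0, 'gripper_width': 0.9988122281316166}
```

View pics/scene0.png

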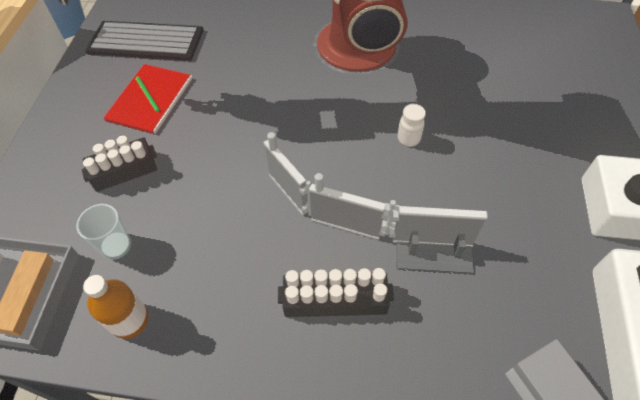

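View pics/top0.png

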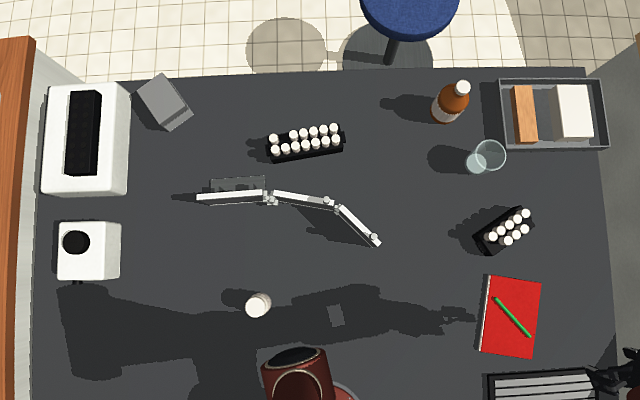

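The scene view shows the pulls at about (271,137) and (319,181), and the fixed leaf at (397–483, 210). In the top view they sit near (376,238) and (328,202), with the mid hinge at (269,197) and the jar at (257,305). I'll zoom in for exact pixels.

Run:
```python
import cv2
a=cv2.imread("pics/top0.png")[160:260,185:395];b=cv2.imread("pics/scene0.png")[95:275,255:495]
cv2.imwrite("pics/c1.png",cv2.resize(a,None,fx=3.8,fy=3.8,interpolation=2))
cv2.imwrite("pics/c2.png",cv2.resize(b,None,fx=3.3,fy=3.3,interpolation=2))
```

```text
(no output)
```

View pics/c1.png

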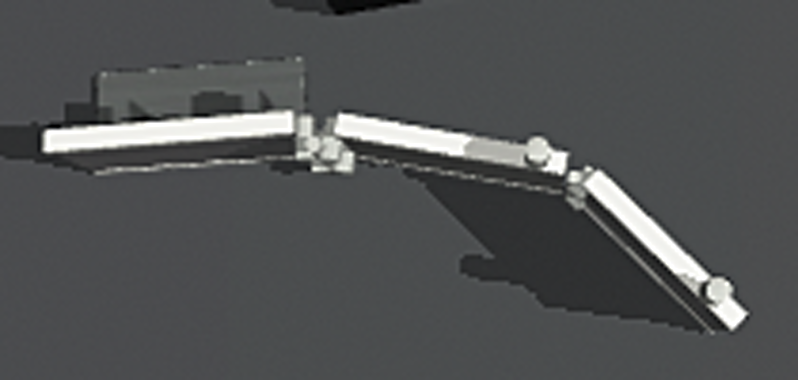

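View pics/c2.png

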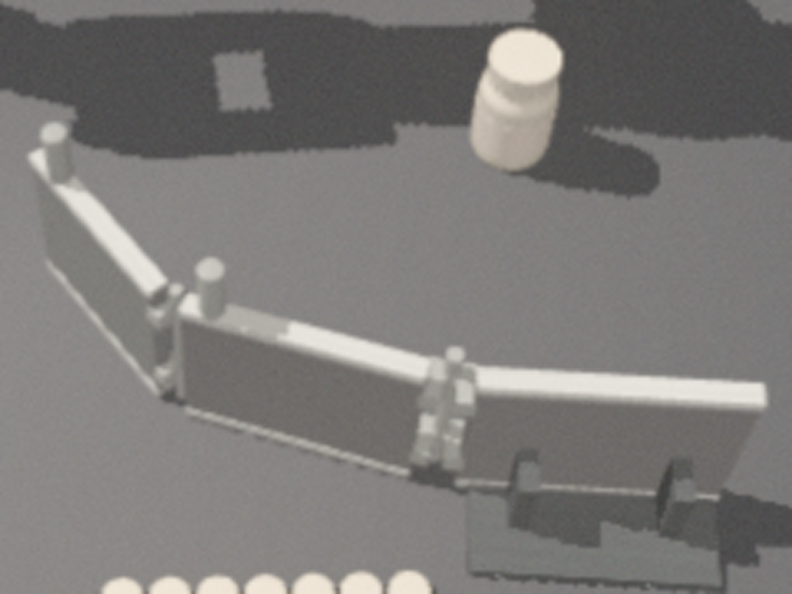

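The crops show both pull tops clearly: top crop (538,147) and (718,287), scene crop (210,269) and (54,133). The fixed leaf's top-edge ends are also visible. Next I triangulate.

```bash
cat > geo.py <<'E'
import numpy as np,cv2
from plant import manip
from scipy.spatial.transform import Rotation as R
P={n:manip.camera_params(n) for n in("scene","top")}
def ray(n,u,v):
    p=P[n];k=p["k1"]
    s=cv2.undistortPoints(np.array([[[u,v]]],float),p["intrinsics"],np.array([k,0,0,0.]))[0,0]
    q=p["orientation"];d=R.from_quat(np.r_[q[1:],q[0]]).apply([*s,1]);return p["xyz"],d/np.linalg.norm(d)
def plane(n,u,v,z):
    c,d=ray(n,u,v);return c+d*(z-c[2])/d[2]
def tri(pt,ps):
    A=np.zeros((3,3));b=np.zeros(3);rs=[ray("top",*pt),ray("scene",*ps)]
    for c,d in rs:
        M=np.eye(3)-np.outer(d,d);A+=M;b+=M@c
    x=np.linalg.solve(A,b);return x,max(np.linalg.norm((np.eye(3)-np.outer(d,d))@(x-c)) for c,d in rs)
E
cat > m.py <<'E'
from geo import *
T=lambda x,y:(185-.37+x/3.8,160-.37+y/3.8); S=lambda x,y:(255-.35+x/3.3,95-.35+y/3.3)
np.set_printoptions(precision=4,suppress=True)
for n,a,b,z in[("midpull",(538,147),(210,269),.162),("outpull",(718,287),(54,133),.162),("fixFar",(43,141),(763,396),.12),("fixNear",(293,123),(477,380),.12)]:
    print(n,*tri(T(*a),S(*b)),plane("top",*T(*a),z),plane("scene",*S(*b),z))
f=plane("top",*T(43,141),.12);g=plane("top",*T(293,123),.12)
print("len",np.linalg.norm(f-g))
# jar centre from cap (0.09)
print("jar",plane("top",257,304,.09),plane("scene",413.5,113,.09))
E
python3 m.py
```

```text
midpull [ 0.5626 -0.029   0.1598] 0.0005107192676349952 [ 0.5622 -0.0285  0.162 ] [ 0.5642 -0.0293  0.162 ]
outpull [ 0.476  -0.1326  0.1602] 0.0005455694168605879 [ 0.4759 -0.1318  0.162 ] [ 0.4775 -0.1327  0.162 ]
fixFar [0.5822 0.2851 0.1159] 0.001410124607642776 [0.5816 0.2852 0.12  ] [0.5852 0.2825 0.12  ]
fixNear [0.589  0.1251 0.114 ] 0.0007745046702824482 [0.588  0.1249 0.12  ] [0.593  0.1238 0.12  ]
len 0.16048086070430545
jar [0.3218 0.1444 0.09  ] [0.3219 0.148  0.09  ]
```

```bash
cat > kin.py <<'E'
from geo import *
np.set_printoptions(precision=4,suppress=True)
t=0.0412; ex=np.array([np.cos(t),np.sin(t)]); ey=np.array([-np.sin(t),np.cos(t)])
O=np.array([.5895,.1249])-.012*ey; MH=O-.015*ex
rot=lambda a,v:np.array([np.cos(a)*v[0]+np.sin(a)*v[1],-np.sin(a)*v[0]+np.cos(a)*v[1]]) # clockwise
W=lambda v:v[0]*ex+v[1]*ey
G=lambda p:np.array([(p-MH)@ex,(p-MH)@ey])
ang=lambda v:np.arctan2(v[1],v[0])
wrap=lambda a:(a+np.pi)%(2*np.pi)-np.pi
def midang(mp): return wrap(ang([.015,-.14])-ang(G(mp)))
def OH(qm): return MH+W(rot(qm,[.0075,-.165]))
def outang(op,qm):
    v=G(op)-G(OH(qm)); return wrap(ang([.0075,-.11])-ang(v)-qm)%(2*np.pi)
def opull(qm,qo): return OH(qm)+W(rot(qm+qo,[.0075,-.11]))
def mpull(qm): return MH+W(rot(qm,[.015,-.14]))
def tool():
    s=manip.state();q=s["tool_rot"];r=R.from_quat(np.r_[q[1:],q[0]]).as_matrix()
    return s,r,s["tool_pos"],np.arctan2(r[1,1],r[0,1])
def goto(p,psi):
    s,r,x,ps=tool();print("t",s["time"],"tcp",x,"psi",ps,"j6",s["joint_pos"][5],"F",s["contact_force"],"g",s["gripper_width"])
    print("target",p,psi," delta tool xyz",r.T@(np.array(p)-x),"rz",-(psi-ps))
E
python3 - <<'E'
from kin import *
mp=np.array([.5630,-.0288]);op=np.array([.4762,-.1322])
qm=midang(mp);qo=outang(op,qm);print("qm,qo",qm,qo,"radii",np.linalg.norm(mp-MH),np.linalg.norm(op-OH(qm)),"OH",OH(qm))
v=op-OH(qm);psi=wrap(ang(v)-np.pi/2);print("psi start",psi, "to fold",np.pi-qo)
goto([*op,.23],psi)
print(opull(qm,np.pi),mpull(np.pi))
E
```

```text
qm,qo 0.23283133641712261 0.6211762433377386 radii 0.14160233500956054 0.11027817927337774 OH [ 0.5509 -0.0511]
psi start 2.396861532092931 to fold 2.5204164102520545
t 0.1 tcp [ 0.2005 -0.5914  0.2302] psi -1.2440139045594683 j6 -0.11897985146991376 F [ 0.0704 -0.1    -0.8232] g 0.9988122281316166
target [np.float64(0.4762), np.float64(-0.1322), 0.23] 2.396861532092931  delta tool xyz [ 0.4085 -0.3464  0.0009] rz -3.640875436652399
[0.5645 0.0583] [0.5543 0.2516]
```

```bash
a='[0.5,0.0272,-0.0231,0,0,0,0]'; python3 shift.py '[[0.5,0.0272,-0.0231,0,0,0,0],[0.5,0.0272,-0.0231,0,0,0,0],[0.5,0.0272,-0.0231,0,0,0,0],[0.5,0.0272,-0.0231,0,0,0,0],[0.5,0.0272,-0.0231,0,0,0,0]]'
python3 shift.py '[[0.5,0.0272,-0.0231,0,0,0,0],[0.5,0.0272,-0.0231,0,0,0,0],[0.5,0.0272,-0.0231,0,0,0,0],[0.5,0.0272,-0.0231,0,0,0,0],[0.5,0.0272,-0.0231,0,0,0,0]]'
python3 shift.py '[[0.5,0.0272,-0.0231,0,0,0,0],[0.5,0.0272,-0.0231,0,0,0,0],[0.5,0.0272,-0.0231,0,0,0,0],[0.5,0.0272,-0.0231,0,0,0,0],[0.5,0.0272,-0.0231,0,0,0,0]]'
python3 shift.py '[[0.5,0,0,0,0,0,-0.182],[0.5,0,0,0,0,0,-0.182],[0.5,0,0,0,0,0,-0.182],[0.5,0,0,0,0,0,-0.182],[0.5,0,0,0,0,0,-0.182]]'
python3 shift.py '[[0.5,0,0,0,0,0,-0.182],[0.5,0,0,0,0,0,-0.182],[0.5,0,0,0,0,0,-0.182],[0.5,0,0,0,0,0,-0.182],[0.5,0,0,0,0,0,-0.182]]'
python3 shift.py '[[0.5,0,0,0,0,0,-0.182],[0.5,0,0,0,0,0,-0.182],[0.5,0,0,0,0,0,-0.182],[0.5,0,0,0,0,0,-0.182],[0.5,0,0,0,0,0,-0.182]]'
python3 shift.py '[[0.5,0,0,0,0,0,-0.182],[0.5,0,0,0,0,0,-0.182],[0.5,0,0,0,0,0,-0.182],[0.5,0,0,0,0,0,-0.182],[0.5,0,0,0,0,0,-0.182]]'
python3 -c "
from kin import *
goto([.4762,-.1322,.131],2.397)"
```

```text
time: 0.72
tool_pos: [0.2927, -0.4375, 0.2307]
tool_rot: [-0.0, 0.987, 0.163, -0.0]
contact_force: [0.8, -0.1, -0.1]
gripper_width: 0.5
grasp_force: 0.0
time: 1.35
tool_pos: [0.3843, -0.2846, 0.2308]
tool_rot: [-0.0, 0.987, 0.163, -0.0]
contact_force: [-0.3, 0.2, 0.4]
gripper_width: 0.503
grasp_force: 0.0
time: 1.98
tool_pos: [0.476, -0.1316, 0.2308]
tool_rot: [-0.0, 0.987, 0.163, -0.0]
contact_force: [-0.1, 0.0, 0.5]
gripper_width: 0.503
grasp_force: 0.0
time: 2.6
tool_pos: [0.4755, -0.1326, 0.2307]
tool_rot: [-0.0, 0.813, 0.582, -0.0]
contact_force: [-0.1, 0.0, 0.4]
gripper_width: 0.503
grasp_force: 0.0
time: 3.22
tool_pos: [0.4755, -0.1326, 0.2307]
tool_rot: [-0.001, 0.474, 0.88, -0.0]
contact_force: [-0.1, -0.2, -0.3]
gripper_width: 0.502
grasp_force: 0.0
time: 3.85
tool_pos: [0.4755, -0.1326, 0.2307]
tool_rot: [-0.0, 0.039, 0.999, 0.0]
contact_force: [-0.3, -0.2, 0.4]
gripper_width: 0.505
grasp_force: 0.0
time: 4.47
tool_pos: [0.4755, -0.1326, 0.2307]
tool_rot: [-0.0, -0.404, 0.915, 0.0]
contact_force: [0.0, 0.5, 0.5]
gripper_width: 0.499
grasp_force: 0.0
t 4.475 tcp [ 0.4755 -0.1326  0.2307] psi 2.402024942960253 j6 -2.8249245439286383 F [0.0158 0.5068 0.4837] g 0.4992229687348108
target [0.4762, -0.1322, 0.131] 2.397  delta tool xyz [-0.0008 -0.0004  0.0997] rz 0.0050249429602531315
```

```bash
python3 shift.py '[[0.5,-0.0008,-0.0004,0.02,0,0,0],[0.5,0,0,0.02,0,0,0],[0.5,0,0,0.02,0,0,0],[0.5,0,0,0.02,0,0,0],[0.5,0,0,0.02,0,0,0]]'
python3 shift.py '[[0.24,0,0,0,0,0,0],[0.24,0,0,0,0,0,0],[0.24,0,0,0,0,0,0]]'
python3 shift.py '[[0.24,-0.00108,0.01539,0,0,0,0.14],[0.24,-0.00108,0.01539,0,0,0,0.14],[0.24,-0.00108,0.01539,0,0,0,0.14]]'
python3 - <<'E'
from kin import *
goto([*opull(.233,.621+.42),.131],2.397-.42)
for n in("scene","top"): cv2.imwrite(f"pics/{n}1.png",manip.grab_frame(n)[:,:,::-1])
cv2.imwrite("pics/d1.png",np.hstack([cv2.resize(cv2.imread("pics/top1.png")[150:300,200:400],None,fx=2,fy=2,interpolation=2),cv2.resize(cv2.imread("pics/scene1.png")[80:230,220:420],None,fx=2,fy=2,interpolation=2)]))
E
```

```text
time: 5.1
tool_pos: [0.4759, -0.1321, 0.129]
tool_rot: [-0.001, -0.4, 0.916, 0.001]
contact_force: [0.9, -0.1, -0.4]
gripper_width: 0.501
grasp_force: 0.0
time: 5.48
tool_pos: [0.4773, -0.1327, 0.1323]
tool_rot: [0.001, -0.401, 0.916, -0.001]
contact_force: [0.6, -0.1, 0.4]
gripper_width: 0.238
grasp_force: 0.0
time: 5.85
tool_pos: [0.4506, -0.0952, 0.1325]
tool_rot: [0.001, -0.199, 0.98, -0.001]
contact_force: [1.1, -1.0, 1.0]
gripper_width: 0.238
grasp_force: 0.5
t 5.85 tcp [ 0.4506 -0.0952  0.1325] psi 1.9708988244278713 j6 -2.3403439212053083 F [ 1.0902 -1.0049  1.0304] g 0.23787556393390524
target [np.float64(0.4496268110817908), np.float64(-0.09466306066718891), 0.131] 1.9769999999999999  delta tool xyz [0.0007 0.0008 0.0015] rz -0.0061011755721285255
```

View pics/d1.png

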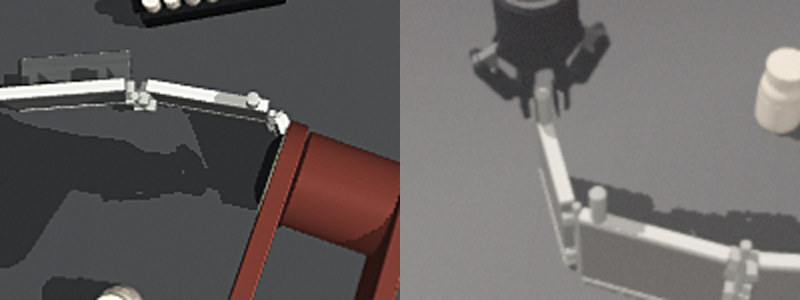

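The post is between the fingers, the outer leaf follows, and the middle leaf hasn't moved (its pull is still at about top (326.5,200)). Continuing the arc.

```bash
python3 shift.py '[[0.24,-0.00108,0.01539,0,0,0,0.14],[0.24,-0.00108,0.01539,0,0,0,0.14],[0.24,-0.00108,0.01539,0,0,0,0.14],[0.24,-0.00108,0.01539,0,0,0,0.14],[0.24,-0.00108,0.01539,0,0,0,0.14]]'
python3 shift.py '[[0.24,-0.00108,0.01539,0,0,0,0.14],[0.24,-0.00108,0.01539,0,0,0,0.14],[0.24,-0.00108,0.01539,0,0,0,0.14],[0.24,-0.00108,0.01539,0,0,0,0.14],[0.24,-0.00108,0.01539,0,0,0,0.14]]'
python3 shift.py '[[0.24,-0.00108,0.01539,0,0,0,0.14],[0.24,-0.00108,0.01539,0,0,0,0.14],[0.24,-0.00108,0.01539,0,0,0,0.14]]'
python3 - <<'E'
from kin import *
q=.42+13*.14
goto([*opull(.233,.621+q),.131],2.397-q)
for n in("scene","top"): cv2.imwrite(f"pics/{n}2.png",manip.grab_frame(n)[:,:,::-1])
cv2.imwrite("pics/d2.png",np.hstack([cv2.resize(cv2.imread("pics/top2.png")[150:300,200:400],None,fx=2,fy=2,interpolation=2),cv2.resize(cv2.imread("pics/scene2.png")[120:270,270:470],None,fx=2,fy=2,interpolation=2)]))
E
```

```text
time: 6.58
tool_pos: [0.4466, -0.0196, 0.132]
tool_rot: [0.001, 0.148, 0.989, -0.0]
contact_force: [-0.1, -0.6, 0.3]
gripper_width: 0.238
grasp_force: 0.5
time: 7.2
tool_pos: [0.4922, 0.0409, 0.1318]
tool_rot: [0.0, 0.478, 0.878, -0.0]
contact_force: [-0.2, -1.9, -0.7]
gripper_width: 0.238
grasp_force: 0.5
time: 7.58
tool_pos: [0.5352, 0.0573, 0.1316]
tool_rot: [0.0, 0.651, 0.759, -0.0]
contact_force: [-1.1, -0.8, 0.6]
gripper_width: 0.235
grasp_force: 0.5
t 7.575 tcp [0.5352 0.0573 0.1316] psi 0.15422288768305384 j6 -0.18548744740837736 F [-1.1277 -0.8081  0.5523] g 0.23544230770664715
target [np.float64(0.5336913205358159), np.float64(0.05778990350986933), 0.131] 0.15699999999999958  delta tool xyz [ 0.0007 -0.0015  0.0006] rz -0.0027771123169457457
```

View pics/d2.png

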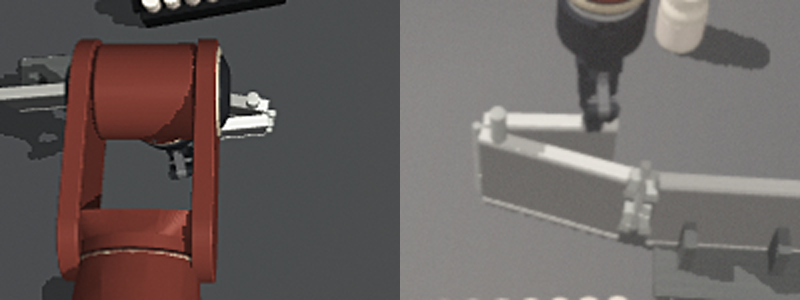

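The outer leaf is about 0.28 rad short and the middle leaf is still unmoved (pull at top (326.5,200)). Finishing with a gentle push.

```bash
python3 shift.py '[[0.24,-0.00108,0.01539,0,0,0,0.14],[0.24,-0.00108,0.01539,0,0,0,0.14],[0.24,0,0.002,0,0,0,0],[0.24,0,0,0,0,0,0]]'
python3 shift.py '[[0.24,0,0.0015,0,0,0,0],[0.24,0,0,0,0,0,0]]'
python3 - <<'E'
from kin import *
goto([*opull(.233,3.1416),.131],2.397-2.52)
for n in("scene","top"): cv2.imwrite(f"pics/{n}3.png",manip.grab_frame(n)[:,:,::-1])
cv2.imwrite("pics/d3.png",np.hstack([cv2.resize(cv2.imread("pics/top3.png")[150:300,230:330],None,fx=4,fy=4,interpolation=2),cv2.resize(cv2.imread("pics/scene3.png")[130:280,290:390],None,fx=4,fy=4,interpolation=2)]))
E
```

```text
time: 8.18
tool_pos: [0.5669, 0.0576, 0.1314]
tool_rot: [0.0, 0.748, 0.663, 0.0]
contact_force: [-1.0, -0.3, 1.0]
gripper_width: 0.24
grasp_force: 0.0
time: 8.43
tool_pos: [0.5673, 0.0575, 0.1313]
tool_rot: [-0.001, 0.749, 0.663, -0.001]
contact_force: [-4.0, -1.2, 3.7]
gripper_width: 0.239
grasp_force: 2.4
t 8.425 tcp [0.5673 0.0575 0.1313] psi -0.12220328895172353 j6 0.09302043152407168 F [-4.0258 -1.1569  3.738 ] g 0.23898624044884476
target [np.float64(0.5645233521683641), np.float64(0.05830080964529098), 0.131] -0.12300000000000022  delta tool xyz [ 0.0004 -0.0029  0.0003] rz 0.0007967110482766937
```

View pics/d3.png

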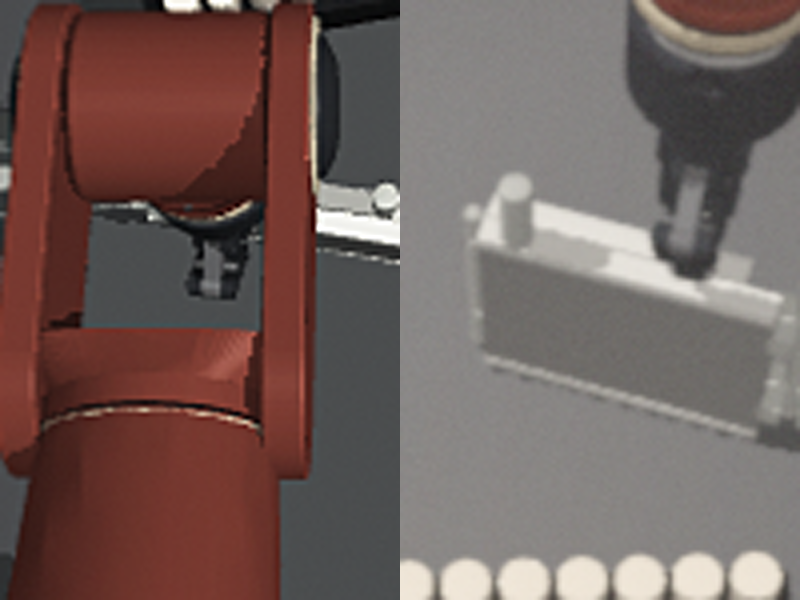

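Contact force jumped to 4 N, well above hinge friction, so the outer leaf is at its stop. The mid pull is unmoved at scene (319,176). Release and lift.

```bash
python3 shift.py '[[0.24,0,-0.003,0,0,0,0],[0.5,0,0,0,0,0,0],[0.5,0,0,0,0,0,0],[0.5,0,0,-0.04,0,0,0],[0.5,0,0,-0.04,0,0,0]]'
python3 - <<'E'
from kin import *
mp=np.array([.5630,-.0288]);v=mp-MH;psi=wrap(ang(v)-np.pi/2)
print("tangent psi",psi)
goto([*mp,.212],psi-.1)
E
```

```text
time: 9.15
tool_pos: [0.5653, 0.0579, 0.2116]
tool_rot: [-0.0, 0.75, 0.662, -0.0]
contact_force: [0.5, -0.8, -0.1]
gripper_width: 0.501
grasp_force: 0.0
tangent psi 3.0566969898218064
t 9.15 tcp [0.5653 0.0579 0.2116] psi -0.12382185040076686 j6 0.09497487935938452 F [ 0.4602 -0.7944 -0.1086] g 0.5012826819731315
target [np.float64(0.563), np.float64(-0.0288), 0.212] 2.9566969898218063  delta tool xyz [-0.0864  0.0084 -0.0004] rz -3.080518840222573
```

```bash
python3 shift.py '[[0.5,-0.0432,0.0042,0,0,0,0],[0.5,-0.0432,0.0042,0,0,0,0],[0.5,0,0,0,0,0,-0.181],[0.5,0,0,0,0,0,-0.181]]'
python3 shift.py '[[0.5,0,0,0,0,0,-0.181],[0.5,0,0,0,0,0,-0.181],[0.5,0,0,0,0,0,-0.181],[0.5,0,0,0,0,0,-0.181],[0.5,0,0,0,0,0,-0.181]]'
python3 shift.py '[[0.5,0,0,0,0,0,-0.181],[0.5,0,0,0,0,0,-0.181],[0.5,0,0,0,0,0,-0.181],[0.5,0,0,0,0,0,-0.181],[0.5,0,0,0,0,0,-0.181]]'
python3 shift.py '[[0.5,0,0,0,0,0,-0.181],[0.5,0,0,0,0,0,-0.181],[0.5,0,0,0,0,0,-0.181],[0.5,0,0,0,0,0,-0.181],[0.5,0,0,0,0,0,-0.181]]'
python3 - <<'E'
from kin import *
goto([.563,-.0288,.131],2.9567)
for n in("scene","top"): cv2.imwrite(f"pics/{n}4.png",manip.grab_frame(n)[:,:,::-1])
cv2.imwrite("pics/d4.png",np.hstack([cv2.resize(cv2.imread("pics/top4.png")[150:300,230:330],None,fx=4,fy=4,interpolation=2),cv2.resize(cv2.imread("pics/scene4.png")[130:280,290:390],None,fx=4,fy=4,interpolation=2)]))
E
```

```text
time: 9.65
tool_pos: [0.5634, -0.0296, 0.2114]
tool_rot: [0.0, 0.616, 0.788, 0.0]
contact_force: [-0.4, 0.1, 1.0]
gripper_width: 0.499
grasp_force: 0.0
time: 10.28
tool_pos: [0.5634, -0.0289, 0.2113]
tool_rot: [0.0, 0.209, 0.978, 0.0]
contact_force: [-0.3, -0.3, -0.3]
gripper_width: 0.499
grasp_force: 0.0
time: 10.9
tool_pos: [0.5635, -0.0289, 0.2113]
tool_rot: [0.0, -0.239, 0.971, -0.0]
contact_force: [-0.2, 0.1, 0.5]
gripper_width: 0.503
grasp_force: 0.0
time: 11.52
tool_pos: [0.5635, -0.0286, 0.2113]
tool_rot: [0.0, -0.638, 0.77, -0.0]
contact_force: [0.1, 0.0, 0.3]
gripper_width: 0.499
grasp_force: 0.0
t 11.525 tcp [ 0.5635 -0.0286  0.2113] psi 2.9536008522165127 j6 -3.1359126179139785 F [0.1226 0.0378 0.3301] g 0.49866410907521513
target [0.563, -0.0288, 0.131] 2.9567  delta tool xyz [0.0003 0.0005 0.0803] rz -0.0030991477834874104
```

View pics/d4.png

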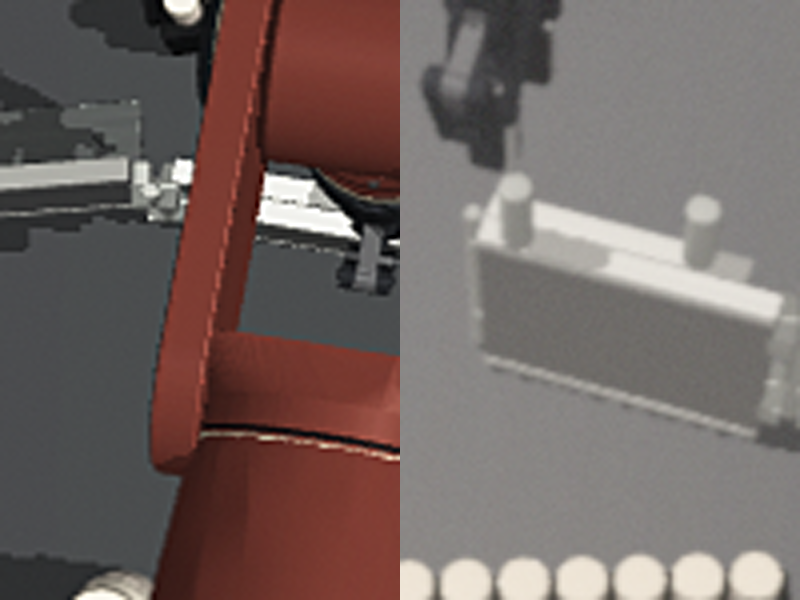

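The outer leaf lies on the middle leaf, with the pulls at scene (319,176) and (366,182). Joint 6 is close to its limit, so I'll turn back 0.15 rad first, and check the fold numerically.

```bash
python3 shift.py '[[0.5,0,0,0,0,0,0.15]]'
python3 - <<'E'
from kin import *
mp=plane("scene",290-.4+116/4,130-.4+185/4,.160)[:2];op=plane("scene",290-.4+304/4,130-.4+208/4,.160)[:2]
qm=midang(mp);print(mp,op,qm,outang(op,qm),opull(qm,np.pi))
s,r,x,ps=tool();goto([.563,-.0288,.131],ps)
E
```

```text
time: 11.75
tool_pos: [0.5635, -0.0285, 0.2113]
tool_rot: [0.0, -0.576, 0.817, -0.0]
contact_force: [-0.2, 0.1, 0.2]
gripper_width: 0.502
grasp_force: 0.0
[ 0.562  -0.0291] [0.565  0.0572] 0.23960927356683648 3.1503833357740056 [0.5642 0.0584]
t 11.75 tcp [ 0.5635 -0.0285  0.2113] psi 2.7994057823115353 j6 -2.981686777941237 F [-0.1557  0.1426  0.1529] g 0.5018857588729062
target [0.563, -0.0288, 0.131] 2.7994057823115353  delta tool xyz [0.0004 0.0004 0.0803] rz -0.0
```

```bash
python3 shift.py '[[0.5,0,0,0.02,0,0,0],[0.5,0,0,0.02,0,0,0],[0.5,0,0,0.02,0,0,0],[0.5,0,0,0.02,0,0,0]]'
python3 shift.py '[[0.24,0,0,0,0,0,0],[0.24,0,0,0,0,0,0],[0.24,0,0,0,0,0,0]]'
python3 shift.py '[[0.24,0.0035,0.018,0,0,0,0.13],[0.24,0.0035,0.018,0,0,0,0.13],[0.24,0.0035,0.018,0,0,0,0.13]]'
python3 shift.py '[[0.24,0.0035,0.018,0,0,0,0.13],[0.24,0.0035,0.018,0,0,0,0.13],[0.24,0.0035,0.018,0,0,0,0.13],[0.24,0.0035,0.018,0,0,0,0.13],[0.24,0.0035,0.018,0,0,0,0.13]]'
python3 - <<'E'
from kin import *
goto([*mpull(.235+8*.13),.131],2.7994-8*.13)
for n in("scene","top"): cv2.imwrite(f"pics/{n}5.png",manip.grab_frame(n)[:,:,::-1])
cv2.imwrite("pics/d5.png",np.hstack([cv2.resize(cv2.imread("pics/top5.png")[150:350,200:400],None,fx=2,fy=2,interpolation=2),cv2.resize(cv2.imread("pics/scene5.png")[80:280,280:480],None,fx=2,fy=2,interpolation=2)]))
E
```

```text
time: 12.25
tool_pos: [0.5627, -0.0284, 0.129]
tool_rot: [-0.001, -0.578, 0.816, 0.0]
contact_force: [-0.2, 0.3, -0.3]
gripper_width: 0.499
grasp_force: 0.0
time: 12.62
tool_pos: [0.5642, -0.0287, 0.1326]
tool_rot: [0.001, -0.578, 0.816, -0.001]
contact_force: [0.4, 0.3, 0.2]
gripper_width: 0.245
grasp_force: 0.0
time: 13.0
tool_pos: [0.5118, -0.0141, 0.133]
tool_rot: [0.002, -0.406, 0.914, -0.002]
contact_force: [2.3, -0.6, 0.3]
gripper_width: 0.239
grasp_force: 1.1
time: 13.62
tool_pos: [0.4484, 0.0504, 0.1329]
tool_rot: [0.001, -0.093, 0.996, -0.001]
contact_force: [1.9, -2.8, 1.4]
gripper_width: 0.243
grasp_force: 1.2
t 13.625 tcp [0.4484 0.0504 0.1329] psi 1.757756804120666 j6 -1.8089325930143236 F [ 1.9447 -2.7619  1.3546] g 0.24304393465884858
target [np.float64(0.4478415034718546), np.float64(0.05184453544432948), 0.131] 1.7593999999999999  delta tool xyz [0.0003 0.0015 0.0019] rz -0.0016431958793339252
```

View pics/d5.png

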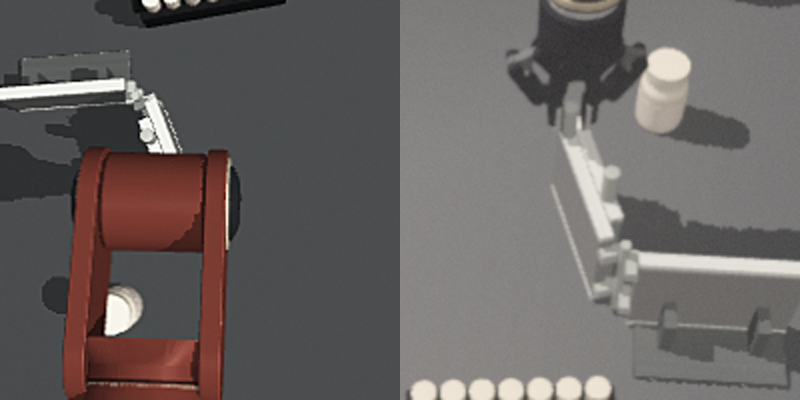

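The pair swings together, still folded, and the jar is clear. Continuing the arc.

```bash
python3 shift.py '[[0.24,0.0035,0.018,0,0,0,0.13],[0.24,0.0035,0.018,0,0,0,0.13],[0.24,0.0035,0.018,0,0,0,0.13],[0.24,0.0035,0.018,0,0,0,0.13],[0.24,0.0035,0.018,0,0,0,0.13]]'
python3 shift.py '[[0.24,0.0035,0.018,0,0,0,0.13],[0.24,0.0035,0.018,0,0,0,0.13],[0.24,0.0035,0.018,0,0,0,0.13],[0.24,0.0035,0.018,0,0,0,0.13],[0.24,0.0035,0.018,0,0,0,0.13]]'
python3 shift.py '[[0.24,0.0035,0.018,0,0,0,0.13],[0.24,0.0035,0.018,0,0,0,0.13],[0.24,0.0035,0.018,0,0,0,0.13],[0.24,0,0,0,0,0,0]]'
python3 -c "
from kin import *
goto([*mpull(.235+21*.13),.131],2.7994-21*.13)
s,r,x,ps=tool();goto([*mpull(np.pi),.131],ps)"
```

```text
time: 14.35
tool_pos: [0.4372, 0.1401, 0.1321]
tool_rot: [0.001, 0.228, 0.974, -0.001]
contact_force: [0.3, -2.5, 1.3]
gripper_width: 0.245
grasp_force: 1.2
time: 14.98
tool_pos: [0.4822, 0.2184, 0.1317]
tool_rot: [-0.0, 0.527, 0.85, -0.001]
contact_force: [-1.2, -0.9, 2.0]
gripper_width: 0.24
grasp_force: 1.2
time: 15.48
tool_pos: [0.5306, 0.2458, 0.1317]
tool_rot: [0.0, 0.68, 0.733, 0.0]
contact_force: [0.1, 0.5, -1.2]
gripper_width: 0.236
grasp_force: 0.0
t 15.475 tcp [0.5306 0.2458 0.1317] psi 0.07564350467002959 j6 0.23118194108469592 F [ 0.118   0.4591 -1.1819] g 0.2357250407379583
target [np.float64(0.5301108445213957), np.float64(0.2457439829574284), 0.131] 0.0693999999999999  delta tool xyz [ 0.     -0.0005  0.0007] rz 0.0062435046700296815
t 15.475 tcp [0.5306 0.2458 0.1317] psi 0.07564350467002959 j6 0.23118194108469592 F [ 0.118   0.4591 -1.1819] g 0.2357250407379583
target [np.float64(0.5542533498085545), np.float64(0.2515557288490413), 0.131] 0.07564350467002959  delta tool xyz [0.004  0.0241 0.0007] rz -0.0
```

```bash
python3 shift.py '[[0.24,0.002,0.012,0,0,0,0.09],[0.24,0.0015,0.012,0,0,0,0.09],[0.24,0,0.002,0,0,0,0],[0.24,0,0,0,0,0,0]]'
python3 shift.py '[[0.24,0,0.0015,0,0,0,0],[0.24,0,0,0,0,0,0]]'
python3 shift.py '[[0.24,0,0.001,0,0,0,0],[0.24,0,0,0,0,0,0]]'
```

```text
time: 15.98
tool_pos: [0.5547, 0.2494, 0.1311]
tool_rot: [0.0, 0.743, 0.669, -0.0]
contact_force: [-1.5, 1.0, -0.2]
gripper_width: 0.241
grasp_force: 0.7
time: 16.23
tool_pos: [0.5561, 0.2496, 0.1311]
tool_rot: [-0.0, 0.744, 0.668, -0.0]
contact_force: [-2.6, 2.5, -0.1]
gripper_width: 0.244
grasp_force: 1.4
time: 16.48
tool_pos: [0.5566, 0.2496, 0.1311]
tool_rot: [-0.001, 0.744, 0.668, -0.001]
contact_force: [-6.1, 3.0, 1.8]
gripper_width: 0.241
grasp_force: 2.9
```

Force rose past hinge friction (6 N), so the pair is at its stop. Back off, open, lift and retreat for a look.

```bash
python3 shift.py '[[0.24,0,-0.004,0,0,0,0],[0.5,0,0,0,0,0,0],[0.5,0,0,0,0,0,0],[0.5,0,0,-0.04,0,0,0],[0.5,0,0,-0.04,0,0,0]]'
python3 shift.py '[[0.5,0,0,-0.05,0,0,0],[0.5,0,-0.05,0,0,0,0],[0.5,0,-0.06,0,0,0,0],[0.5,0,-0.06,0,0,0,0],[0.5,0,0,0,0,0,0]]'
python3 - <<'E'
from kin import *
for n in("scene","top"): cv2.imwrite(f"pics/{n}6.png",manip.grab_frame(n)[:,:,::-1])
cv2.imwrite("pics/d6.png",np.hstack([cv2.resize(cv2.imread("pics/top6.png")[120:320,180:380],None,fx=2,fy=2,interpolation=2),cv2.resize(cv2.imread("pics/scene6.png")[190:290,390:490],None,fx=4,fy=4,interpolation=2)]))
E
```

```text
time: 17.1
tool_pos: [0.5534, 0.2495, 0.2116]
tool_rot: [0.0, 0.744, 0.668, -0.001]
contact_force: [1.0, -0.2, 0.4]
gripper_width: 0.505
grasp_force: 0.0
time: 17.73
tool_pos: [0.3818, 0.2683, 0.2611]
tool_rot: [0.0, 0.743, 0.669, 0.0]
contact_force: [1.4, -0.2, 0.5]
gripper_width: 0.5
grasp_force: 0.0
```

View pics/d6.png

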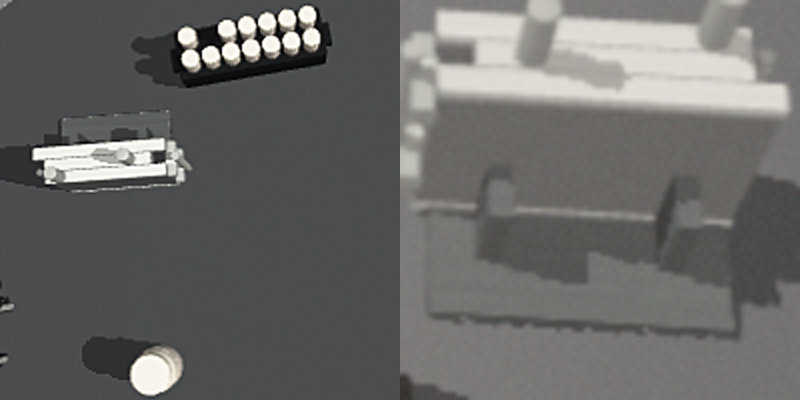

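All three leaves are parallel and sandwiched, with pulls at top (206,206) and (242,198). The jar and rack are where they started. A quick numeric check, then hand in.

Run:
```python
from kin import *
mp=plane("top",180-.25+53/2,120-.25+173/2,.162)[:2];op=plane("top",180-.25+125/2,120-.25+156/2,.162)[:2]
qm=midang(mp)%(2*np.pi);print(mp,mpull(np.pi),op,opull(np.pi,np.pi),qm,outang(op,qm))
if qm>3.06 and outang(op,qm)>3.06: print(manip.job_done())
```

```text
[0.5524 0.2466] [0.5543 0.2516] [0.5694 0.163 ] [0.5727 0.1672] 3.122529180404693 3.1658824753881145
the job is handed in; nothing more can be done
None
```

The splash guard is folded and handed in: the last pictures put the leaves at about 3.12 rad (middle) and 3.17 rad (outer), both within measuring error of their stops. The gripper is clear, and the jar and rack look unmoved.

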